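Soak a guide roller: open the safety cap

ROBOT

A 6-joint arm with a two-finger parallel gripper is mounted at the origin on a cart in front of the work surface, level with it; the furniture and walls round the work are solid. World frame = base frame: x ahead of the robot, y to its left, z up, the work surface at z = 0. Lengths are in m, angles in rad, forces in N, time in s.
With the tool pointing down it reaches from about 0.35 to 0.85 m from the base axis. Payload 8.1 kg.
Tool frame: the origin (TCP) lies at the very end of the fingers, on their centre line; the grasp point (between the pads) lies 19 mm behind it; z points along the fingers, y is the line along which they close (so a half turn about z gives the same grasp; the last joint's range is limited). The gripper opens to 93 mm and grips with 3 to 60 N. Pads are 15 mm wide; open, the fingers measure 128 mm over their backs; the gripper's body (75 mm by 188 mm) begins 65 mm behind the grasp point.
Start: joints at [-1.322, 0.13, 1.488, -0, 1.523, -0.085], TCP at [0.197, -0.567, 0.219] pointing down, gripper open.
Joint ranges: [-2.96, 2.96], [-0.89, 2.26], [0.02, 2.5], [-1.34, 4.48], [0, 2.73], [-2.66, 2.66]. Speed limits (rad/s): [2.39, 2.39, 2.79, 3.14, 3.14, 3.14].

INTERFACE

Orientations are given as a rotation vector (axis times angle).
In Python, from plant import monitor, eyes, ticket gives the robot as it stands.
- The arm moves only by the tool arm_command, never from a script. Its argument "deltas" is a list that holds one entry, the list of rows, each a list of 6 numbers: the shift along the world's x, y, z in cm, then the turn, a rotation vector about the world's x, y, z in degrees. In form: [[[tx, ty, tz, rx, ry, rz], ...]]. A call has 1 to 12 rows; each row shifts and turns the commanded pose from where the row before left it; what a row does not reach is not made up. A row lasts 1/12 s, in which the tool goes at most 41.7 mm and 7.16 degrees, less where a joint would pass 70% of its speed; a pose out of reach is approached as far as the arm can. A call is refused whole if a number of a shift passes 4.17 or a number of a turn 7.16, either way. A call with a gripper value outside its range is refused whole. "gripper" is the opening, from -1 (shut) to 1 (fully open), set as the call begins (left out, the last holds). The fingers move at their own pace and stop on an object; "squeeze" is the grip in N (left out, the last holds). Time passes only in rows, so rows that do not move let the fingers close. It gives the time, the measured TCP pose, the force, the opening and the grip force at its end, in the units of the state.
- monitor.read_state(): the state, without advancing time (a new reading comes with each control period).
- eyes.read_camera(name): name is "side" or "top" or "wrist"; returns the picture (384x512x3 uint8, blue, green, red); there is no depth.
- eyes.camera_model(name): a dict with "fx", "fy", "cx", "cy" (pixels), "rvec" (rotation vector, rad) and "tvec" (3), from world to camera coordinates, as OpenCV has them. Camera axes: x right, y down, z forward; pixel columns grow to the right and rows downward; lengths in m; the calibration is good to about 2 mm. A picture is of the moment at which its call begins: read the wrist's pose just before it. camera_model takes no time and is no camera call; for the wrist camera it gives the pose at the moment of the call.
- ticket.close_job(): hands the job in; it is judged then, once.
The state is a dict: "t": time; "q": joint angles; "dq": joint speeds; "joint_torque": joint torques, N m; "tool_pos": TCP position; "orientation": TCP orientation; "force": force on the tool from outside, world axes, zero at the start; "wrist_torque": the same for the moment, N m; "opening": finger opening in m; "gripper_force": force on a finger pad.
Only numpy, scipy, OpenCV 4.12 (cv2) and the standard library are available. Lean on these libraries where they do the work, as an engineer would, in place of code of your own. Each camera call takes 0.05 s, during which the arm holds its last target. There are 200 camera calls.

TASK

The grooved guide roller from the sliding table has to soak: pluck it out of the pocket tray and set it in the steel dish without dropping it. Then press the bottle's safety cap down, twist it anticlockwise until it is free, lift it off and finish still holding it, level and about 5 cm straight above the open mouth so that drips fall back while I draw some cleaner. The bottle stays down in its holder, the two plain sleeves stay in their pockets, and nothing else gets shoved about.

Things in the scene. Friction and masses are not known exactly. Their poses are not given: they have to be found in the camera images.
- tray: Grey pocket tray, fixed, 122x178x18 mm, long along its own y. Origin: centre of its underside. Six square pockets 36 mm wide and 10 mm deep (floor 8 mm above the underside), centres at x = -27 or +27 and y = -54, 0 or +54 mm in its frame. Three pockets are taken, three empty; which part is in which pocket changes.
- roller: The grooved guide roller: steel, like a small spool, 32 mm across and 24 mm high with a V groove round its middle (23 mm across at the bottom of the groove); about 90 g. It stands upright in one of the tray's pockets, 14 mm of it above the tray. Origin: centre of its underside, z along its axis.
- sleeve_1: Plain steel sleeve, 20 mm across, 24 mm high, about 50 g, upright in a pocket of the tray. Origin: centre of its underside.
- sleeve_2: A second plain steel sleeve, the same as sleeve_1, in another pocket.
- dish: Low round steel soaking dish, loose, about 0.3 kg, 126 mm across the rim, 28 mm high, flat inner floor about 105 mm across and 3 mm above its underside. Origin: centre of its underside.
- holder: Square sheet-steel bottle holder standing on magnet feet, fixed, 87x87x51 mm, inside 83x83 mm; its floor is 8 mm above its underside. Origin: centre of its underside. x and y along its sides.
- bottle: Square white bottle of cleaner, 80x80 mm, 0.8 kg, standing loose in the holder (so it cannot turn, but can be pulled out upward). Origin: centre of its underside, z up. Body 112 mm high, then a round shoulder up to 124 mm and a neck to 150 mm. Its safety cap is on. Two bayonet tracks on the neck hold two lugs in the cap.
- mouth (a point): Centre of the bottle's mouth: top of the neck, 150 mm above the bottle's underside.
- cap: Round ribbed push-and-turn safety cap, 54 mm across, 34 mm high, 60 g, locked on the bottle at the start; a low pointer rib on its top lies along its -x. Origin: centre of the lower edge of its skirt, 134 mm above the bottle's underside when locked; z up. Locked, its x axis is parallel to the bottle's. Its lower edge is clear of the neck after 16 mm of lift.
- cap_grip (a point): On the cap's axis, 20 mm above its lower edge: the height to grip it. Once pressed 4 mm or more (aim for 6) the cap turns, anticlockwise seen from above only, about 65 degrees to a firm stop. Keep it pressed for the first 50 degrees; from 52 degrees to the stop it lifts straight off. Unpressed it neither turns nor lifts.
- liner (a joint): Spring liner inside the cap, bearing on the neck; it pushes the cap up. Value: how far the cap is pressed down, in m, 0 when locked at rest, 0.0075 at the firm stop, about -0.001 when the cap is off. Pressing takes 5 N at first and 0.8 N more for each mm (11 N at the stop).
- caliper: Bystander, sizes in mm: slide caliper, 80x200x14, near edge of the surface.
- pencil: Bystander, sizes in mm: pencil, 142 long, lying between caliper and dish.
- bench_brush: Bystander, sizes in mm: bench brush, 278 long, 48 high, behind the dish.
- mug: Bystander, sizes in mm: mug, 86 across, 96 high, behind the bottle.
- tape_measure: Bystander, sizes in mm: tape measure, 58x98x64, behind the tray.
- masking_tape: Bystander, sizes in mm: roll of masking tape, 96 across, 25 high, left of the bottle.
- push_block: Bystander, sizes in mm: wooden push block with a grip, 81x200x84, right of the tray.

How it is judged:
By the outcome, as a careful person would: the job done as asked, in the order asked, and still so for the second after the job is handed in, while the arm keeps its last pose, push and grip.
It also fails if it takes over 48 s, if anything falls off the work surface, if the arm or the gripper's body presses on something with over 40 N, if the wrist force passes 120 N, or if a joint passes its speed limit or range.

## Working session

There is one attempt and no reset: what is moved stays moved. The work goes in short steps, Python scripts to look and compute and a tool call to move; the robot and the scene stay as the last step left them, time stands still between calls to the robot, and variables do not carry over. Pictures are saved under pics/ and viewed, at most 10 in all, crops included, and the job is handed in when it is done.

Besides the shell and the picture viewer there is one more tool, called after "Request:" as name(argument=value, ...) on one line, values as JSON. arm_command: Moves the arm, as the interface text tells. Its arguments: {"type":"object","properties":{"deltas":{"type":"array"},"gripper":{"type":"number"},"squeeze":{"type":"number"}},"required":["deltas"]}

```bash
ls; mkdir -p pics; cat > h.py <<'E'
import numpy as np, cv2
from plant import monitor, eyes, ticket
def snap(n,f):
    m=eyes.camera_model(n); im=eyes.read_camera(n); cv2.imwrite('pics/'+f,im); return im,m
def ray(m,uv):
    R=cv2.Rodrigues(np.array(m['rvec'],float))[0]; t=np.array(m['tvec'],float).ravel()
    d=R.T@np.array([(uv[0]-m['cx'])/m['fx'],(uv[1]-m['cy'])/m['fy'],1]); return -R.T@t,d
def onz(m,uv,z):
    c,d=ray(m,uv); return c+d*(z-c[2])/d[2]
def proj(m,P):
    K=np.array([[m['fx'],0,m['cx']],[0,m['fy'],m['cy']],[0,0,1.]])
    return cv2.projectPoints(np.array(P,float).reshape(-1,3),np.array(m['rvec'],float),np.array(m['tvec'],float),K,None)[0].reshape(-1,2)
E
python3 - <<'E'
from h import *
np.set_printoptions(precision=4,suppress=True)
for n in('top','side'):
    im,m=snap(n,n+'0.png'); cv2.imwrite('pics/%s0b.png'%n,cv2.resize(im,(800,600),interpolation=cv2.INTER_CUBIC))
    print(n,m,ray(m,(256,192)))
s=monitor.read_state(); print(s)
E
```

```text
pics
top {'fx': 435.2564659444493, 'fy': 435.2564659444493, 'cx': 251.90020900285424, 'cy': 197.43104414747685, 'rvec': array([ 2.1572, -2.1346,  0.1837]), 'tvec': array([-0.0413,  0.5918,  1.4129])} (array([ 0.3637, -0.0162,  1.4885]), array([ 0.1689, -0.0222, -0.9855]))
side {'fx': 360.1492355090544, 'fy': 360.1492355090544, 'cx': 256.8384378213696, 'cy': 192.96962089498334, 'rvec': array([ 2.2503, -0.1144,  0.0233]), 'tvec': array([-0.5616,  0.1143,  1.1798])} (array([ 0.5014, -0.8926,  0.8199]), array([ 0.0541,  0.776 , -0.6284]))
{'t': 0.1, 'q': array([-1.3224,  0.1311,  1.4892, -0.    ,  1.523 , -0.0854]), 'dq': array([-0.0011, -0.0007, -0.0012,  0.0012,  0.0003, -0.0007]), 'joint_torque': array([  0.0015, -56.1341, -49.3099,   0.0772,   0.029 ,  -0.0001]), 'tool_pos': array([ 0.1965, -0.5664,  0.2177]), 'orientation': array([-3.0963, -0.5216,  0.0002]), 'force': array([-0.2276, -0.3306, -0.5079]), 'wrist_torque': array([-0.0379,  0.0083, -0.0327]), 'gripper_force': 0.0, 'opening': 0.09301713237486843}
```

View pics/top0b.png

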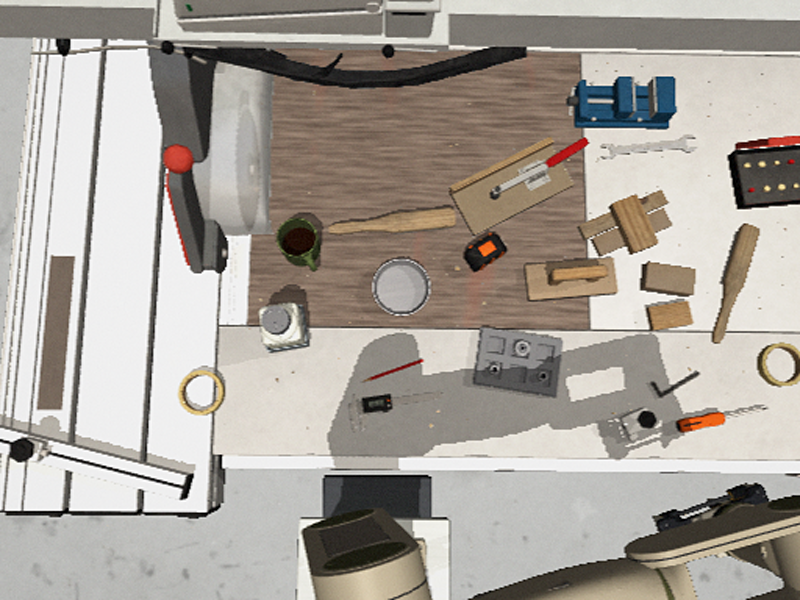

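View pics/side0b.png

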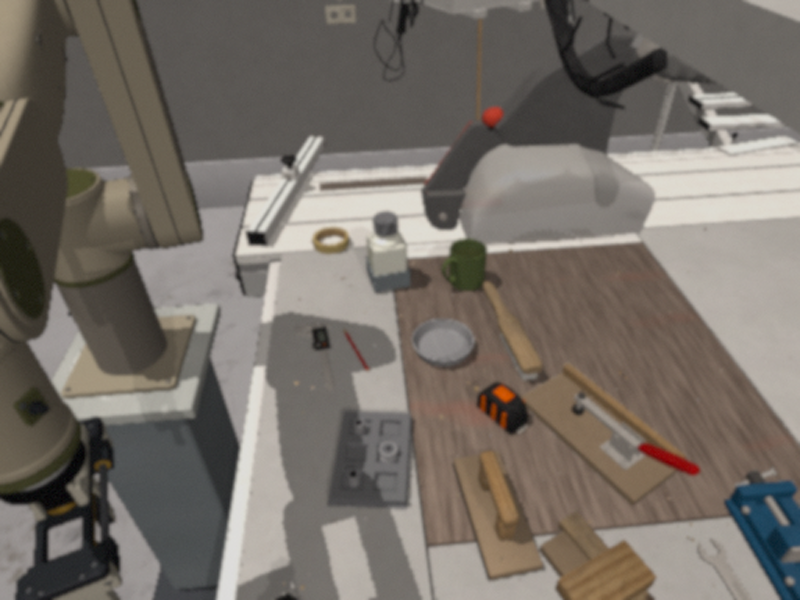

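The top view shows, at 800x600 scale, the roller at about (522,348) in the tray's middle pocket in the far row. The sleeves are at (494,369) and (543,376), the dish at (401,286) and the cap at (276,319). In the side view the cap is at (385,224), the roller at (389,452) and the dish at (444,343). Next I'll make enlarged crops to get precise pixels.

```bash
python3 - <<'E'
from h import *
t=cv2.imread('pics/top0.png'); s=cv2.imread('pics/side0.png')
def crop(im,x,y,w,h,k):
    c=cv2.resize(im[y:y+h,x:x+w],None,fx=k,fy=k,interpolation=cv2.INTER_CUBIC)
    for i in range(0,w,10): cv2.putText(c,str(x+i),(i*k,8),0,.3,(0,0,255)); cv2.line(c,(i*k,8),(i*k,14),(0,0,255))
    for j in range(0,h,10): cv2.putText(c,str(y+j),(0,j*k+4),0,.3,(255,0,0)); cv2.line(c,(20,j*k),(26,j*k),(255,0,0))
    return c
A=crop(t,298,204,66,50,6); B=crop(t,160,186,66,50,6); C=crop(s,208,258,66,70,4);D=crop(s,220,130,66,70,4);E_=crop(t,230,160,66,46,4)
o=np.zeros((600,800,3),np.uint8)
o[:300,:396]=A;o[:300,400:796]=B
o[305:585,:264]=C;o[305:585,268:532]=D;o[305:489,536:800]=E_
cv2.imwrite('pics/mos.png',o)
E
```

```text
(no output)
```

View pics/mos.png

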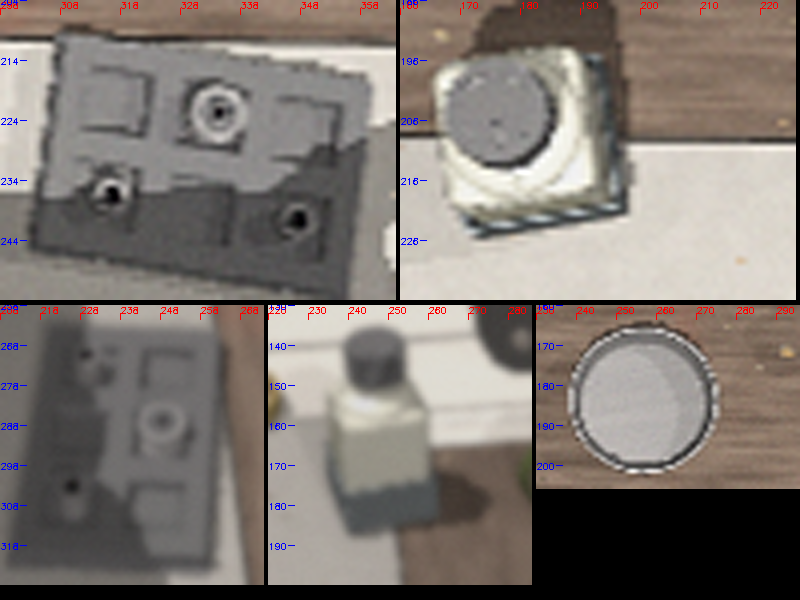

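The mosaic shows these pixels in the top image:
- Tray corners: (308.3,209.8), (359.8,216.8), (356.7,253.8), (303,245.2)
- Roller: (334.3,222.7)
- Sleeves: (316.7,236.2) and (347.5,240.5)
- Cap top: (176.8,204.5)
- Dish rim: (256.7,183.5)

In the side image, the roller is at about (248.8,287) and the cap top at about (246.8,139.5).

```bash
python3 - <<'E'
from h import *
np.set_printoptions(precision=4,suppress=True)
t=eyes.camera_model('top'); s=eyes.camera_model('side')
c=np.array([onz(t,u,.018) for u in[(308.3,209.8),(359.8,216.8),(356.7,253.8),(303,245.2)]])
print('tray',c,c.mean(0),[np.linalg.norm(c[i]-c[(i+1)%4]) for i in range(4)])
e=c[0]-c[1]+c[3]-c[2]; yaw=np.arctan2(-e[0],e[1]); print('yaw',np.degrees(yaw))
o=c.mean(0);R=np.array([[np.cos(yaw),-np.sin(yaw)],[np.sin(yaw),np.cos(yaw)]])
for n,u,v in(('roller',(334.3,222.7),.032),('s1',(316.7,236.2),.032),('s2',(347.5,240.5),.032)):
    p=onz(t,u,v); l=R.T@(p-o)[:2]; print(n,p,'tray frame',l)
print('roller side',onz(s,(248.75,287.25),.032))
print('pocket 27,0',o[:2]+R@[.027,0],'side',proj(s,[*(o[:2]+R@[.027,0]),.032]))
cap=onz(t,(176.8,204.5),.176);print('cap',cap,onz(s,(246.75,139.5),.176),proj(s,cap))
print('cap edges',onz(t,(167.8,204.5),.176)-onz(t,(185.8,204.5),.176))
d=onz(t,(256.7,183.5),.028);print('dish',d,'dia',onz(t,(238.2,183.5),.028)-onz(t,(275.2,183.5),.028),proj(s,d))
h=[onz(t,u,.051) for u in[(172.5,225.7),(198,221.3)]];print('holder edge',h,np.linalg.norm(h[0]-h[1]))
w=eyes.camera_model('wrist');st=monitor.read_state();print(ray(w,(256,192)),st['tool_pos'],w['fx'])
# fk-independent: tool axes
print(cv2.Rodrigues(st['orientation'])[0])
E
```

```text
tray [[ 0.5562 -0.2283  0.018 ]
 [ 0.5342 -0.404   0.018 ]
 [ 0.4089 -0.3898  0.018 ]
 [ 0.4358 -0.2091  0.018 ]] [ 0.4838 -0.3078  0.018 ] [np.float64(0.17704848846148907), np.float64(0.12609718577105228), np.float64(0.18270593930439924), np.float64(0.12192744349344949)]
yaw -7.836661801676899
roller [ 0.5116 -0.3135  0.032 ] tray frame [ 0.0284 -0.0019]
s1 [ 0.4656 -0.2535  0.032 ] tray frame [-0.0254  0.0513]
s2 [ 0.4523 -0.3566  0.032 ] tray frame [-0.0245 -0.0526]
roller side [ 0.5149 -0.3137  0.032 ]
pocket 27,0 [ 0.5105 -0.3115] side [[247.0171 286.7091]]
cap [0.5473 0.1946 0.176 ] [0.5507 0.1954 0.176 ] [[245.7846 139.6794]]
cap edges [-0.0006  0.0545  0.    ]
dish [ 0.6435 -0.0512  0.028 ] dia [-0.0015  0.1264  0.    ] [[282.6585 216.8038]]
holder edge [array([0.4939, 0.2263, 0.051 ]), array([0.5094, 0.1426, 0.051 ])] 0.08504180689986734
(array([ 0.2755, -0.5393,  0.3848]), array([-0.2882, -0.0967, -0.9527])) [ 0.1965 -0.5664  0.2177] 307.2360305928709
[[ 0.9448  0.3276 -0.0004]
 [ 0.3276 -0.9448  0.0017]
 [ 0.0001 -0.0017 -1.    ]]
```

Request:
arm_command(deltas=[[[2.63,2.11,-0.5,0,0,-2.24],[2.63,2.11,-0.5,0,0,-2.24],[2.63,2.11,-0.5,0,0,-2.24],[2.63,2.11,-0.5,0,0,-2.24],[2.63,2.11,-0.5,0,0,-2.24],[2.63,2.11,-0.5,0,0,-2.24],[2.63,2.11,-0.5,0,0,-2.24],[2.63,2.11,-0.5,0,0,-2.24],[2.63,2.11,-0.5,0,0,-2.24],[2.63,2.11,-0.5,0,0,-2.24],[2.63,2.11,-0.5,0,0,-2.24],[2.63,2.11,-0.5,0,0,-2.24]]], gripper=1)

```text
t: 1.1
tool_pos: [0.513, -0.3122, 0.1579]
orientation: [-3.134, 0.215, 0.001]
force: [-0.2, -1.1, -0.1]
opening: 0.0926
gripper_force: 0.0
```

Request:
arm_command(deltas=[[[0,0,0,0,0,0],[0,0,0,0,0,0],[0,0,0,0,0,0]]])

```text
t: 1.35
tool_pos: [0.5118, -0.3136, 0.1582]
orientation: [-3.134, 0.21, 0.002]
force: [-0.4, -0.2, -0.8]
opening: 0.0927
gripper_force: 0.0
```

```bash
python3 - <<'E'
from h import *
np.set_printoptions(precision=4,suppress=True)
im,m=snap('wrist','w1.png'); s=monitor.read_state(); print(s['t'],s['tool_pos'],s['q'],s['force']);print(cv2.Rodrigues(s['orientation'])[0])
u=proj(m,[.512,-.3135,.032])[0]; print(u)
g=cv2.resize(im,(800,600),interpolation=cv2.INTER_CUBIC); cv2.drawMarker(g,tuple(int(v*1.5625) for v in u),(0,0,255),0,12)
cv2.imwrite('pics/w1b.png',g)
E
```

```text
1.4 [ 0.5115 -0.3142  0.1585] [-0.636   0.1661  1.5594 -0.0004  1.4165  1.0702] [-1.0875 -0.6101 -0.3672]
[[ 0.9909 -0.1349 -0.0007]
 [-0.1349 -0.9909 -0.    ]
 [-0.0006  0.0001 -1.    ]]
[256.2306 181.9861]
```

View pics/w1b.png

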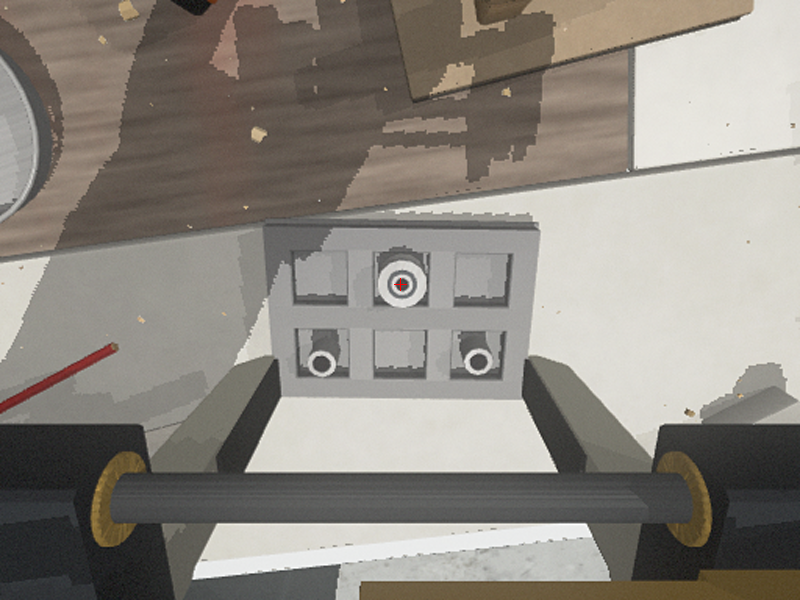

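The wrist view shows the roller at (401,284), which coincides with the predicted marker. The tray is square to the fingers and both neighbouring pockets are empty, so I'm descending.

Request:
arm_command(deltas=[[[0,0.05,-2.5,0,0,0],[0,0,-3,0,0,0],[0,0,-3,0,0,0],[0,0,-2.5,0,0,0],[0,0,-1.5,0,0,0],[0,0,-0.8,0,0,0],[0,0,-0.3,0,0,0],[0,0,0,0,0,0],[0,0,0,0,0,0]]], gripper=0.2)

```text
t: 2.15
tool_pos: [0.5128, -0.3143, 0.0242]
orientation: [3.133, -0.213, 0.003]
force: [-0.4, -0.3, 0.5]
opening: 0.0558
gripper_force: 0.0
```

Request:
arm_command(deltas=[[[0,0,-0.4,0,0,0],[0,0,0,0,0,0]]])

```text
t: 2.32
tool_pos: [0.5128, -0.3137, 0.0195]
orientation: [3.133, -0.212, 0.002]
force: [-0.7, 0.4, 0.3]
opening: 0.0559
gripper_force: 0.0
```

Request:
arm_command(deltas=[[[0,0,0,0,0,0],[0,0,0,0,0,0],[0,0,0,0,0,0],[0,0,0,0,0,0],[0,0,0,0,0,0]]], gripper=-0.6, squeeze=25)

```text
t: 2.73
tool_pos: [0.5123, -0.3132, 0.0188]
orientation: [3.134, -0.212, 0.0]
force: [0.6, -0.3, 0.6]
opening: 0.0307
gripper_force: 25.0
```

Request:
arm_command(deltas=[[[0,0,0.3,0,0,0],[0,0,0.7,0,0,0],[0,0,1,0,0,0],[0,0,1.5,0,0,0],[0,0,2,0,0,0],[0,0,1.5,0,0,0],[0,0,0.5,0,0,0],[0,0,0,0,0,0]]])

```text
t: 3.4
tool_pos: [0.5136, -0.3142, 0.0965]
orientation: [3.132, -0.212, 0.006]
force: [0.0, -0.3, -0.9]
opening: 0.0311
gripper_force: 25.0
```

```bash
python3 - <<'E'
from h import *
np.set_printoptions(precision=4,suppress=True)
im,m=snap('wrist','w2.png'); s=monitor.read_state(); print(s['t'],s['tool_pos'],s['opening'],s['gripper_force'])
cv2.imwrite('pics/w2b.png',cv2.resize(im[150:384,130:382],None,fx=2.4,fy=2.4,interpolation=cv2.INTER_CUBIC))
E
```

```text
3.45 [ 0.5128 -0.3136  0.0948] 0.031210884787428884 24.999808073043823
```

View pics/w2b.png

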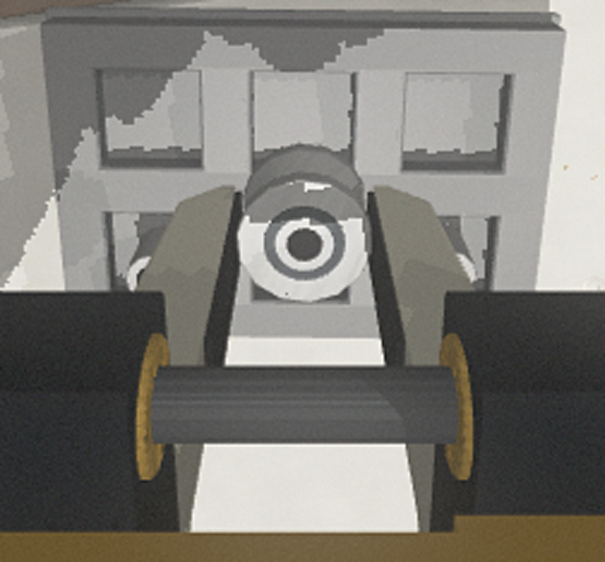

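```bash
python3 - <<'E'
from h import *
m=eyes.camera_model('wrist'); s=monitor.read_state(); p=s['tool_pos'];R=cv2.Rodrigues(s['orientation'])[0]
a=np.linspace(0,6.28,60)
for h in(.0125,-.0115):
    q=np.array([p+R@[.016*np.cos(t),.016*np.sin(t),-h] for t in a]);u=proj(m,q)
    print(proj(m,p+R@[0,0,-h]),u.min(0),u.max(0), 'crop top row',(u[:,1].min()-150)*2.4)
E
```

```text
[[256.15216807 250.08399666]] [227.68617183 223.82589246] [284.61904596 274.88976443] crop top row 177.1821418963007
[[256.21110861 231.79378965]] [231.08609932 208.23034483] [281.34194257 254.19932139] crop top row 139.7528275807055
```

The roller is held upright: the top-face and lower-flange offsets match the projection. Moving it over the dish.

Request:
arm_command(deltas=[[[0.7,1.3,0.3,0,0,0],[1.3,2.6,0.2,0,0,0],[1.4,2.8,0,0,0,0],[1.4,2.8,0,0,0,0],[1.4,2.8,0,0,0,0],[1.4,2.8,0,0,0,0],[1.4,2.8,0,0,0,0],[1.4,2.8,0,0,0,0],[1.3,2.7,0,0,0,0],[1,2,0,0,0,0],[0.5,0.8,0,0,0,0],[0,0,0,0,0,0]]])

```text
t: 4.45
tool_pos: [0.6441, -0.0484, 0.0973]
orientation: [-3.134, 0.208, 0.003]
force: [0.2, -0.4, -1.2]
opening: 0.0309
gripper_force: 25.0
```

Request:
arm_command(deltas=[[[0,0,-1.5,0,0,0],[0,0,-2,0,0,0],[0,0,-2,0,0,0],[0,0,-1,0,0,0],[0,0,-0.6,0,0,0],[0,0,0,0,0,0],[0,0,0,0,0,0]]])

```text
t: 5.03
tool_pos: [0.6442, -0.0518, 0.028]
orientation: [3.134, -0.213, -0.0]
force: [0.4, 0.6, -0.7]
opening: 0.0311
gripper_force: 25.0
```

Request:
arm_command(deltas=[[[0,0,-0.6,0,0,0],[0,0,-0.4,0,0,0],[0,0,-0.2,0,0,0],[0,0,0,0,0,0],[0,0,0,0,0,0]]])

```text
t: 5.45
tool_pos: [0.6442, -0.0511, 0.0157]
orientation: [3.134, -0.212, -0.0]
force: [-0.1, -0.8, 0.3]
opening: 0.031
gripper_force: 25.0
```

Request:
arm_command(deltas=[[[0,0,-0.1,0,0,0],[0,0,0,0,0,0],[0,0,0,0,0,0]]])

```text
t: 5.7
tool_pos: [0.6443, -0.0511, 0.0148]
orientation: [-3.134, 0.212, -0.0]
force: [-0.1, -0.1, -1.1]
opening: 0.0308
gripper_force: 25.0
```

Request:
arm_command(deltas=[[[0,0,-0.1,0,0,0],[0,0,0,0,0,0],[0,0,0,0,0,0]]])

```text
t: 5.95
tool_pos: [0.6445, -0.0512, 0.0139]
orientation: [3.134, -0.212, 0.001]
force: [0.5, 1.0, 0.1]
opening: 0.0308
gripper_force: 25.0
```

Request:
arm_command(deltas=[[[0,0,-0.05,0,0,0],[0,0,0,0,0,0],[0,0,0,0,0,0]]])

```text
t: 6.2
tool_pos: [0.6445, -0.0512, 0.0138]
orientation: [3.134, -0.212, 0.001]
force: [-1.4, 0.9, 5.3]
opening: 0.031
gripper_force: 25.0
```

There is 5 N of contact, so the roller is on the dish floor. Releasing gently and lifting.

Request:
arm_command(deltas=[[[0,0,0,0,0,0],[0,0,0,0,0,0],[0,0,0,0,0,0],[0,0,0.3,0,0,0],[0,0,1,0,0,0],[0,0,2,0,0,0],[0,0,3,0,0,0],[0,0,3,0,0,0],[0,0,2,0,0,0],[0,0,0,0,0,0]]], gripper=0.05)

```text
t: 7.03
tool_pos: [0.648, -0.0517, 0.1338]
orientation: [3.133, -0.212, 0.016]
force: [0.7, -0.5, 0.9]
opening: 0.049
gripper_force: 0.0
```

```bash
python3 - <<'E'
from h import *
im,m=snap('wrist','w3.png'); s=monitor.read_state(); print(s['t'],s['tool_pos'],s['opening'])
cv2.imwrite('pics/w3b.png',im)
E
```

```text
7.0833 [ 0.64682274 -0.05162206  0.1309284 ] 0.04876548690797867
```

View pics/w3b.png

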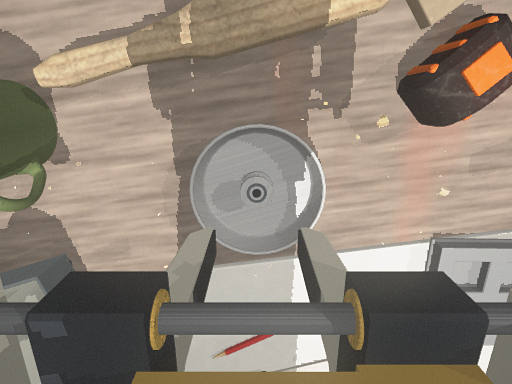

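The roller stands upright in the middle of the dish at (256,192), and the gripper is clear. Moving on to above the cap with the fingers open.

Request:
arm_command(deltas=[[[0,0.5,3,0,0,0],[-0.5,1.5,3,0,0,0],[-1,2.5,2.5,0,0,0],[-1.1,2.8,1.5,0,0,0],[-1.1,2.8,0.5,0,0,0],[-1.1,2.8,0,0,0,0],[-1.1,2.8,0,0,0,0],[-1.1,2.8,0,0,0,0],[-1.1,2.6,0,0,0,0],[-1,2.3,0,0,0,0],[-0.6,1.3,0,0,0,0],[0,0,0,0,0,0]]], gripper=1)

```text
t: 8.08
tool_pos: [0.5456, 0.1982, 0.2302]
orientation: [-3.135, 0.208, 0.003]
force: [-0.4, -0.3, -0.9]
opening: 0.0932
gripper_force: 0.0
```

Request:
arm_command(deltas=[[[0,0,0,0,0,0],[0,0,0,0,0,0],[0,0,0,0,0,0]]])

```text
t: 8.33
tool_pos: [0.5477, 0.1945, 0.2308]
orientation: [3.134, -0.215, -0.0]
force: [0.2, -0.3, -0.3]
opening: 0.0929
gripper_force: 0.0
```

```bash
python3 - <<'E'
from h import *
np.set_printoptions(precision=4,suppress=True)
im,m=snap('wrist','w4.png'); s=monitor.read_state(); print(s['t'],s['tool_pos'],s['q'],s['opening'],s['force'])
p=np.array([.549,.195,.176]); 
for q in(p,p+[0,0,-.034]): 
    u=proj(m,[q+[.027*np.cos(a),.027*np.sin(a),0] for a in np.linspace(0,6.28,60)]); cv2.polylines(im,[np.int32(u)],True,(0,0,255))
cv2.imwrite('pics/w4b.png',cv2.resize(im,(800,600),interpolation=cv2.INTER_CUBIC))
E
```

```text
8.3833 [0.5477 0.1946 0.2309] [ 0.2534  0.0752  1.5249 -0.0003  1.5419  1.9611] 0.09286625131257557 [ 0.4532 -0.2032  0.0491]
```

View pics/w4b.png

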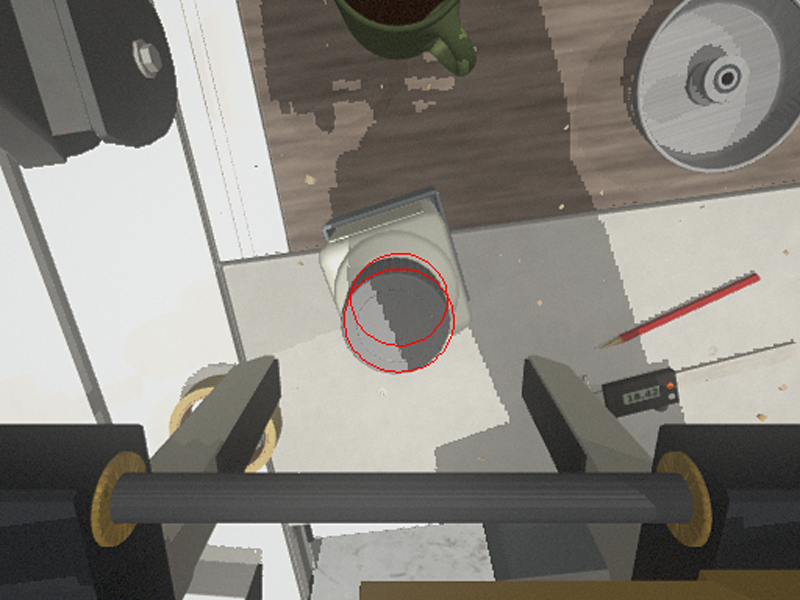

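The predicted cap circle at (399,320) matches the picture to about 1 px, and the roller is standing in the dish. Descending to grip height.

Request:
arm_command(deltas=[[[0,0,-1.5,0,0,0],[0,0,-2,0,0,0],[0,0,-2,0,0,0],[0,0,-1.5,0,0,0],[0,0,-1,0,0,0],[0,0,-0.7,0,0,0],[0,0,0,0,0,0],[0,0,0,0,0,0],[0,0,0,0,0,0]]])

```text
t: 9.13
tool_pos: [0.548, 0.1959, 0.1454]
orientation: [-3.134, 0.213, -0.003]
force: [0.7, 0.8, -0.5]
opening: 0.0928
gripper_force: 0.0
```

Request:
arm_command(deltas=[[[0,0,0,0,0,0],[0,0,0,0,0,0],[0,0,0,0,0,0],[0,0,0,0,0,0],[0,0,0,0,0,0],[0,0,0,0,0,0]]], gripper=-0.2, squeeze=45)

```text
t: 9.63
tool_pos: [0.5472, 0.1959, 0.1442]
orientation: [-3.134, 0.212, -0.0]
force: [0.7, -0.6, -0.7]
opening: 0.0577
gripper_force: 0.0
```

Request:
arm_command(deltas=[[[0,0,0,0,0,0],[0,0,0,0,0,0],[0,0,0,0,0,0],[0,0,0,0,0,0]]])

```text
t: 9.97
tool_pos: [0.5474, 0.1962, 0.1444]
orientation: [-3.134, 0.212, -0.001]
force: [1.2, 3.1, 1.6]
opening: 0.0534
gripper_force: 45.0
```

Request:
arm_command(deltas=[[[0,0,-0.2,0,0,0],[0,0,-0.2,0,0,0],[0,0,-0.2,0,0,0],[0,0,0,0,0,0],[0,0,0,0,0,0],[0,0,0,0,0,0]]])

```text
t: 10.47
tool_pos: [0.5476, 0.1964, 0.1393]
orientation: [-3.133, 0.212, -0.002]
force: [-2.3, 3.9, 7.5]
opening: 0.053
gripper_force: 45.0
```

Request:
arm_command(deltas=[[[0,0,-0.1,0,0,0],[0,0,0,0,0,0],[0,0,0,0,0,0]]])

```text
t: 10.72
tool_pos: [0.5476, 0.1964, 0.1385]
orientation: [-3.133, 0.212, -0.002]
force: [-2.7, 3.7, 8.8]
opening: 0.0534
gripper_force: 45.0
```

Request:
arm_command(deltas=[[[0,0,0,0,0,3],[0,0,0,0,0,4],[0,0,0,0,0,4],[0,0,0,0,0,4],[0,0,0,0,0,0],[0,0,0,0,0,0]]])

```text
t: 11.22
tool_pos: [0.5481, 0.1961, 0.1387]
orientation: [-3.135, -0.199, -0.004]
force: [-0.2, 2.6, 9.7]
opening: 0.0533
gripper_force: 45.0
```

```bash
python3 - <<'E'
from h import *
np.set_printoptions(precision=4,suppress=True)
s=monitor.read_state(); print(s['tool_pos'],s['force'],s['wrist_torque'],s['orientation'],s['opening']);R=cv2.Rodrigues(s['orientation'])[0];print(np.degrees(np.arctan2(R[1,0],R[0,0])))
E
```

```text
[0.5481 0.1961 0.1387] [-0.1656  2.5973  9.6877] [0.433  0.2166 0.0448] [-3.1347 -0.1995 -0.0038] 0.05334322530195232
7.282231548808132
```

The torque is low, so the cap is turning with the gripper. Continuing to about 59°.

Request:
arm_command(deltas=[[[0,0,0,0,0,4],[0,0,0,0,0,5],[0,0,0,0,0,5],[0,0,0,0,0,5],[0,0,0,0,0,5],[0,0,0,0,0,5],[0,0,0,0,0,5],[0,0,0,0,0,5],[0,0,0,0,0,5],[0,0,0,0,0,0],[0,0,0,0,0,0],[0,0,0,0,0,0]]])

```text
t: 12.22
tool_pos: [0.5484, 0.1956, 0.1388]
orientation: [2.832, 1.358, 0.004]
force: [1.3, -0.6, 8.6]
opening: 0.0535
gripper_force: 45.0
```

```bash
python3 - <<'E'
from h import *
np.set_printoptions(precision=4,suppress=True)
s=monitor.read_state(); print(s['q'],s['tool_pos'],s['force'],s['wrist_torque'],s['orientation'],s['opening']);R=cv2.Rodrigues(s['orientation'])[0];print(np.degrees(np.arctan2(R[1,0],R[0,0])))
E
```

```text
[ 0.2551  0.1305  1.6356 -0.0008  1.3728  0.9317] [0.5484 0.1956 0.1388] [ 1.2934 -0.5761  8.5741] [ 0.0706 -0.0507  0.0433] [2.8315 1.3579 0.0039] 0.053486775349863784
51.23989623925588
```

Request:
arm_command(deltas=[[[0,0,0,0,0,2],[0,0,0,0,0,0],[0,0,0.2,0,0,0],[0,0,0.3,0,0,0],[0,0,0.4,0,0,0],[0,0,0,0,0,0],[0,0,0,0,0,0],[0,0,0,0,0,0]]])

```text
t: 12.88
tool_pos: [0.547, 0.1959, 0.1458]
orientation: [-2.808, -1.408, 0.0]
force: [1.9, 2.0, 1.6]
opening: 0.0529
gripper_force: 45.0
```

Request:
arm_command(deltas=[[[0,0,0.2,0,0,0],[0,0,0.3,0,0,0],[0,0,0,0,0,0],[0,0,0,0,0,0],[0,0,0,0,0,0]]])

```text
t: 13.3
tool_pos: [0.5468, 0.1959, 0.1509]
orientation: [-2.808, -1.408, 0.001]
force: [-0.5, 2.4, -0.7]
opening: 0.0532
gripper_force: 45.0
```

Only the cap's own weight shows in the force, so it is free. Lifting it to 5 cm above the mouth.

Request:
arm_command(deltas=[[[0,0,0.5,0,0,0],[0,0,0.8,0,0,0],[0,0,1,0,0,0],[0,0,1.2,0,0,0],[0,0,1.2,0,0,0],[0,0,0.8,0,0,0],[0,0,0.4,0,0,0],[0,0,0,0,0,0],[0,0,0,0,0,0],[0,0,0,0,0,0],[0,0,0,0,0,0]]])

```text
t: 14.22
tool_pos: [0.5467, 0.1957, 0.2092]
orientation: [-2.808, -1.408, 0.002]
force: [-0.2, -0.2, -0.9]
opening: 0.0534
gripper_force: 45.0
```

```bash
python3 - <<'E'
from h import *
np.set_printoptions(precision=4,suppress=True)
s=monitor.read_state(); print(s['t'],s['tool_pos'],s['force'],s['gripper_force'],cv2.Rodrigues(s['orientation'])[0][:,2])
b,_=snap('side','s5.png'); a,m=snap('top','t5.png')
o=np.zeros((600,800,3),np.uint8)
o[:480,:400]=cv2.resize(b[100:196,200:280],(400,480),interpolation=cv2.INTER_CUBIC)
o[:480,400:]=cv2.resize(a[150:270,150:250],(400,480),interpolation=cv2.INTER_CUBIC)
cv2.imwrite('pics/m5.png',o)
sm=eyes.camera_model('side')
print('pred side crop: mouth',(proj(sm,[.548,.195,.158])[0]-[200,100])*5,'cap lower',(proj(sm,[.548,.195,.208])[0]-[200,100])*5,'holder floor corner ctr',(proj(sm,[.548,.195,.051])[0]-[200,100])*5)
E
```

```text
14.2167 [0.5467 0.1957 0.2092] [-0.1722 -0.2401 -0.9078] 44.99941401765682 [-0.0015 -0.0004 -1.    ]
pred side crop: mouth [230.9849 220.3487] cap lower [227.9703 157.309 ] holder floor corner ctr [236.9556 345.2075]
```

View pics/m5.png

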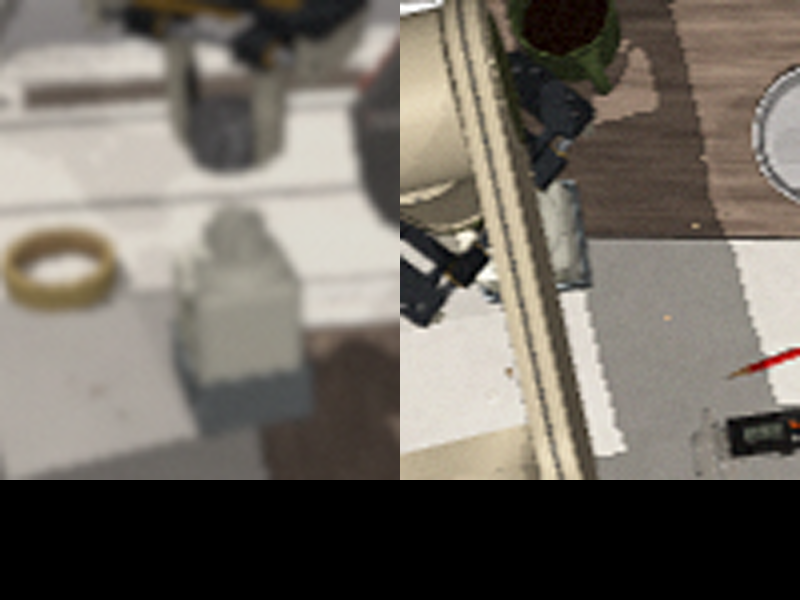

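The cap is held level in the fingers, with its lower edge at about (228,165). The bare neck is below it at (233,215), and the bottle is still seated in its holder. Handing in.

```bash
python3 -c "
from plant import ticket
print(ticket.close_job())"
```

```text
the job is handed in; nothing more can be done
None
```

I handed the job in at about 14 s of the 48 s allowed: the roller stands upright in the dish, and the cap is off and held level about 5 cm above the open mouth, with the bottle still in its holder, the sleeves not touched and nothing seen shoved; no verdict came back.

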